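# Square a lamp board against the bar of its holder

### The job

The round lamp board lies loose in the slick nest of the yellow board holder. With a shut fingertip resting on its face, turn it and slide it until its flat edge (red stripe) lies fully against the aluminium alignment bar, pressing lightly: never more than about 15 N on the board. Only then push the sliding jaw, by its red post, gently up against the board's round edge so that the board is held against the bar, let go, and leave the other things on the mat alone.

Things in the scene. Friction and masses are not known exactly. Their poses are not given: they have to be found in the camera images.
- nest_floor (a point): On the nest floor of the yellow board holder (fixed, level), under a seated board's centre, 18 mm above the mat. Axes: x from jaw to bar, y along the bar, z up. Holder: x -126 to +54, y +-63 mm. The nest, a slick channel 103 mm wide in y between rails 4.5 mm high, ends at the bar (x = +38) and the open jaw (x = -70). Its lining yields about 1 mm under 10 N, so the board dips a little.
- bar_face (a point): Middle of the face of the fixed aluminium alignment bar, 3 mm above the nest floor, at holder x = +38 mm; holder axes (x points into the bar). The bar is 16 mm thick, 103 mm long and stands 16 mm above the nest floor, 10 mm above the board's face.
- board_centre (a point): Centre, half-way up, of the round white-faced lamp board: 100 mm across, 6 mm thick, about 125 g, with one straight flat 38 mm from the centre (65 mm long, red stripe). x points from centre to flat, z up. Its level face, 3 mm above this point and 1.5 mm above the rails, is grippy film (friction about 1); rim and underside are slick (0.08). Cannot be grasped.
- board_flat (a point): Middle of the board's flat edge, half-way up; same axes as the board. At the start the flat is turned 0.9 to 3.14 rad away from the bar, either way. Until the flat faces the bar the board's centre cannot come nearer than about holder x = -12 mm; seated, it is at x = 0, y = 0 (within 1.5 mm).
- jaw (a joint): Sliding jaw of the holder: travel towards the bar in m, 0 open, at most 0.026; about 0.020 when it touches the round edge of a seated board. It needs about 3 N to move (friction) and stays where it is left.
- jaw_post (a point): On the axis of the jaw's red upright post (diameter 18 mm), half-way up it, holder axes. The post stands from 12 to 46 mm above the nest floor, at holder x = -78 mm when open. It stands mid-way on the jaw's dark steel block, 96 mm wide (y), 16 mm long (x), top 12 mm above the nest floor.
- spool: Bystander: blue solder reel, diameter 60 mm, 32 mm high; origin at its underside.
- tin: Bystander: open steel tin with small parts, 60 x 85 x 22 mm; origin at its underside.
- driver: Bystander: blue-handled screwdriver lying on the mat; origin at its underside.
- cutter: Bystander: green-handled side cutter lying on the mat, about 140 mm long, 34 mm wide, 12 mm high; origin at its underside.
There are look-alikes about, which are no part of the job. Leave any green or pink look-alike of the part that bears board_centre alone.

How it is judged:
On the way, in this order (a step that is already met when the one before it is completed fails the run):
1. the board's flat lies against the bar while the jaw is still open (x of board_flat in the frame of bar_face above -0.0015 m and angle between the x axis of board_centre and the x axis of bar_face, either way round below 0.04 rad and value of joint jaw below 0.004 m), for 0.2 s.
2. the jaw is pushed up against the board's round edge (value of joint jaw above 0.0185 m), for 0.2 s.
At the end, for the whole second after the job is handed in: The board lies flat in the nest at rest with its flat against the alignment bar (gap under 1.5 mm, angle under 0.04 rad) and the jaw stands against its round edge (jaw travel over 18.5 mm, so less than 1.5 mm slack) (x of board_flat in the frame of bar_face above -0.0015 m and angle between the x axis of board_centre and the x axis of bar_face, either way round below 0.04 rad and z of board_centre in the frame of nest_floor below 0.0045 m and value of joint jaw above 0.0185 m and linear speed of board below 0.01 m/s); the robot touches nothing.
It fails at once if the fingers press on the board with more than 25 N (contact force between the fingers and board above 25 N).
It fails at once if the jaw presses on the board with more than 25 N (contact force between jaw and board above 25 N).
It fails at once if a bystander is moved by more than 20 mm (distance of any of spool, tin, driver, cutter from where it was at the start of the episode above 0.02 m).
It also fails if it takes over 72 s, if anything falls off the work surface, if the arm or the gripper's body presses on something with over 40 N, if the wrist force passes 120 N, or if a joint passes its speed limit or range.

### The arm

A 7-joint arm with a two-finger parallel gripper is mounted at the origin on the work surface. World frame = base frame: x ahead of the robot, y to its left, z up, the work surface at z = 0. Lengths are in m, angles in rad, forces in N, time in s.
With the tool pointing down it reaches from about 0.4 to 0.875 m from the base axis. Payload 19.3 kg.
Tool frame: the origin (TCP) lies on the centre line of the jaws, within the pads' length; the fingertips stand 14 mm ahead of it and the grasp point (between the pads) lies 5 mm behind it; x points along the fingers, y is the direction in which the jaws open and shut, and the axes are right-handed (so a half turn about x gives the same grasp; the last joint's range is limited). The gripper opens to 85 mm and grips with 20 to 120 N. Pads are 22 mm wide; open, the fingers measure 114 mm over their backs; the gripper's body (76 mm by 85 mm) begins 54 mm behind the grasp point. The pads swing forward as they close: fully open they stand 13 mm farther back than shut.
Start: joints at [-1.393, 0.521, -0.036, 1.599, 0.021, 1.021, -0.113], TCP at [0.153, 0.606, 0.245] pointing down, gripper open.
Joint ranges: [-2.91, 2.91], [-0.3, 2.13], [-1.5, 1.42], [0.17, 2.43], [-1.26, 4.41], [0.16, 1.93], [-2.52, 2.52]. Speed limits (rad/s): [1.89, 1.89, 2.39, 2.39, 3.01, 3.01, 3.01].

### API

Orientations are given as [roll, pitch, yaw] about the fixed x, y, z axes, in that order (R = Rz(yaw) Ry(pitch) Rx(roll)).
In Python, from workcell import monitor, optics, bot gives the robot as it stands.
- The arm moves only by the tool arm_command, never from a script. Its arguments are lists of equal length, an entry for each row: "delta_pos": the shift along the tool's x, y, z as a fraction of full scale, a list of three; "rotation": the turn, a rotation vector about the tool's x, y, z as a fraction of full scale, a list of three. In form: {"delta_pos": [[dx, dy, dz], ...], "rotation": [[wx, wy, wz], ...]}. A call has 1 to 10 rows; each row shifts and turns the pose as measured when the row begins, along the tool's axes as they then stand; what a row does not reach is not made up. Full scale, the value 1, is 30 mm for a shift and 6 degrees for a turn. A row lasts 1/10 s, in which the tool goes at most 50 mm and 8.59 degrees, less where a joint would pass 70% of its speed; a pose out of reach is approached as far as the arm can. A call with a number of a shift or a turn outside -1 to 1 is refused whole. A call with a gripper value outside its range is refused whole. "gripper" is the closure, from -1 (fully open) to 1 (shut), so that 0 is half open, set as the call begins (left out, the last holds). The fingers move at their own pace and stop on an object; "grip_force" is the grip in N (left out, the last holds). Time passes only in rows, so rows that do not move let the fingers close. It gives the time, the measured TCP pose, the force and the opening at its end, in the units of the state.
- monitor.observe(): the state, without advancing time (a new reading comes with each control period).
- optics.grab_frame(name): name is "scene" or "top" or "wrist"; returns the picture (384x512x3 uint8, red, green, blue); there is no depth.
- optics.camera_params(name): a dict with "fx", "fy", "cx", "cy" (pixels), "origin" and "rotation" of the camera in the world. Camera axes: x right, y down, z forward; pixel columns grow to the right and rows downward; lengths in m; the calibration is good to about 2 mm. A picture is of the moment at which its call begins: read the wrist's pose just before it. camera_params takes no time and is no camera call; for the wrist camera it gives the pose at the moment of the call.
- bot.job_done(): hands the job in, once; it reports no verdict.
The state is a dict: "clock": time; "qpos": joint angles; "qd": joint speeds; "joint_efforts": joint torques, N m; "position": TCP position; "tool_rot": TCP orientation; "force": force on the tool from outside, world axes, zero at the start; "moment": the same for the moment, N m; "grip_width": finger opening in m.
Only numpy, scipy, OpenCV 4.12 (cv2) and the standard library are available. Lean on these libraries where they do the work, as an engineer would, in place of code of your own. Each camera call takes 0.05 s, during which the arm holds its last target. There are 200 camera calls.

## Working session

There is one attempt and no reset: what is moved stays moved. The work goes in short steps, Python scripts to look and compute and a tool call to move; the robot and the scene stay as the last step left them, time stands still between calls to the robot, and variables do not carry over. Pictures are saved under pics/ and viewed, about 8 in all and at most 12, crops included, and the job is handed in when it is done.

Besides the shell and the picture viewer there is one more tool, called after "Call:" as a command line: name --argument value ..., lists and objects as JSON in quotes. arm_command: Moves the arm, as the interface text tells. Its arguments: {"type":"object","properties":{"delta_pos":{"type":"array","items":{"type":"array","items":{"type":"number"}}},"rotation":{"type":"array","items":{"type":"array","items":{"type":"number"}}},"gripper":{"type":"number"},"grip_force":{"type":"number"}},"required":["delta_pos","rotation"]}

```bash
ls; mkdir -p pics; python3 - <<'E'
from workcell import monitor, optics, bot
import cv2
s=monitor.observe(); print(s)
for n in("top","scene"):
    p=optics.camera_params(n); print(n,p)
    im=optics.grab_frame(n); cv2.imwrite(f"pics/{n}0.png",cv2.resize(im[:,:,::-1],(800,600),interpolation=cv2.INTER_CUBIC)); cv2.imwrite(f"pics/{n}0raw.png",im[:,:,::-1])
E
```

```text
pics
{'clock': 0.0, 'qpos': array([-1.39321361,  0.52201607, -0.03634267,  1.59996251,  0.02120983,
        1.02109649, -0.11282133]), 'qd': array([-0.0007297 ,  0.00078058, -0.00072667, -0.00040941, -0.00051642,
        0.00217319,  0.00115214]), 'joint_efforts': array([-1.98527996e-03, -9.27097178e+01,  1.97877042e+00, -3.69920325e+01,
        1.77738396e-02,  8.09997349e-03,  1.55578709e-05]), 'position': array([0.15323776, 0.6056143 , 0.24474056]), 'tool_rot': array([-1.49974084,  1.56969923, -1.74753731]), 'force': array([ 0.56183853,  0.55818128, -0.2400677 ]), 'moment': array([-0.01662704, -0.02367911,  0.01089213]), 'grip_width': 0.08563610189156655}
top {'fx': 411.496539162455, 'fy': 411.496539162455, 'cx': 262.16108427494987, 'cy': 206.3753922370297, 'origin': array([ 0.44029651, -0.00228744,  1.23655697]), 'rotation': array([-3.03251761,  0.00808401, -1.59211001])}
scene {'fx': 386.6354919368153, 'fy': 386.6354919368153, 'cx': 255.2450207210688, 'cy': 195.5982205504872, 'origin': array([1.28158452, 0.54996104, 0.68868565]), 'rotation': array([-2.1749332 , -0.02378682,  2.27615844])}
```

View pics/top0.png

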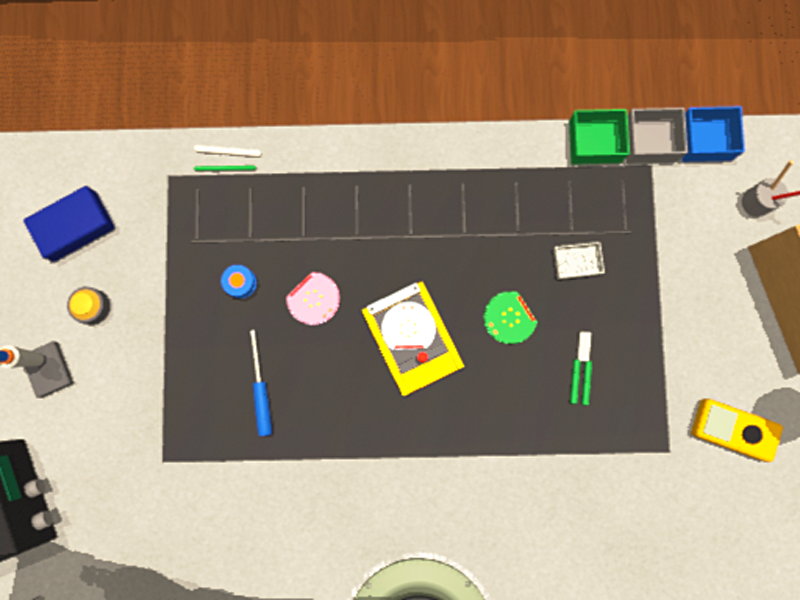

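The top view shows the yellow holder around (412,338), with the bar at its upper-left end at (393,297). The board is at (409,327) with its red flat at (408,347), facing the jaw. The red post is at (422,357). Next, an enlarged crop.

```bash
cat > h.py <<'E'
from workcell import monitor, optics, bot
import numpy as np, cv2
from scipy.spatial.transform import Rotation as R
def rot(v): return R.from_euler('xyz',v).as_matrix()
def ray(p,uv,z):
    M=rot(p['rotation']); d=M@np.array([(uv[0]-p['cx'])/p['fx'],(uv[1]-p['cy'])/p['fy'],1.]); o=np.array(p['origin'])
    return o+d*(z-o[2])/d[2]
def proj(p,X):
    c=rot(p['rotation']).T@(np.array(X)-p['origin']); return np.array([p['cx']+p['fx']*c[0]/c[2],p['cy']+p['fy']*c[1]/c[2]])
def toolmove(d_world):  # world shift -> tool units
    return rot(monitor.observe()['tool_rot']).T@np.array(d_world)/0.03
E
python3 - <<'E'
import cv2
im=cv2.imread('pics/top0raw.png')[172:262,225:305]
cv2.imwrite('pics/crop0.png',cv2.resize(im,None,fx=6.5,fy=6.5,interpolation=cv2.INTER_CUBIC))
from h import *
s=monitor.observe();print(np.round(rot(s['tool_rot']),3))
w=optics.camera_params('wrist');print(w, rot(s['tool_rot']).T@(w['origin']-s['position']))
E
```

```text
[[-0.     0.245  0.969]
 [-0.001  0.969 -0.245]
 [-1.    -0.001  0.   ]]
{'fx': 306.6010124962723, 'fy': 306.6010124962723, 'cx': 258.4775090811136, 'cy': 190.7315373980696, 'origin': array([0.08397989, 0.62426392, 0.37286345]), 'rotation': array([2.85228222e+00, 1.81361232e-03, 1.32337611e+00])} [-0.12807407  0.00093335 -0.07173535]
```

View pics/crop0.png

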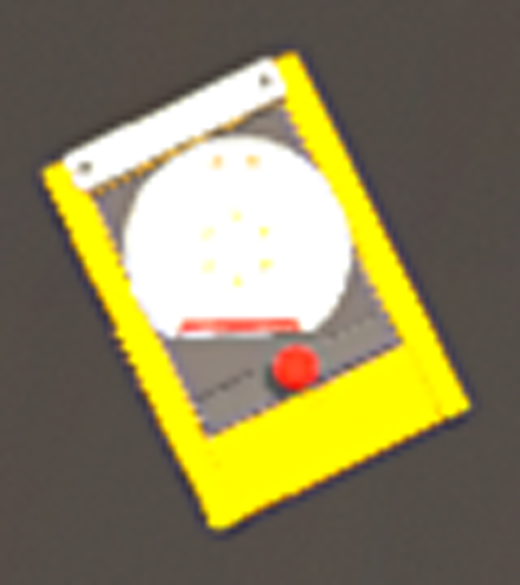

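```bash
python3 - <<'E'
from h import *
p=optics.camera_params('top')
W=lambda x,y,z: ray(p,((x+.5)/6.5-.5+225,(y+.5)/6.5-.5+172),z)
A,B,C,D=[W(x,y,.0225) for x,y in((43,172),(293,53),(469,406),(218,528))]
print(A,B,C,D,np.linalg.norm(A-B),np.linalg.norm(B-C))
ctr=(A+B+C+D)/4
ux=(A+B-C-D);ux/=np.linalg.norm(ux); yaw=np.arctan2(ux[1],ux[0])
uy=np.array([-ux[1],ux[0],0])
O=ctr+ux*.036   # holder centre x=-36
print('yaw',yaw,'O',O)
H=lambda w:(round((w-O)@ux*1000,1),round((w-O)@uy*1000,1))
for n,a in dict(board=(237,248,.024),f1=(178,332,.024),f2=(315,332,.024),post=(296,367,.064),bar1=(85,167,.034),bar2=(265,80,.034)).items():
    w=W(*a);print(n,w,H(w))
E
```

```text
[0.6004346  0.09631852 0.0225    ] [ 0.65302789 -0.01940574  0.0225    ] [ 0.48925211 -0.09532731  0.0225    ] [0.43676794 0.01947009 0.0225    ] 0.12711474149069002 0.18051756670038538
yaw 0.43653568572993595 O [0.57749462 0.01548478 0.0225    ]
board [0.56334493 0.0082202  0.024     ] (np.float64(-15.9), np.float64(-0.6))
f1 [0.52560085 0.03581802 0.024     ] (np.float64(-38.4), np.float64(40.4))
f2 [ 0.52423996 -0.02637952  0.024     ] (np.float64(-66.0), np.float64(-15.4))
post [ 0.50628753 -0.01688646  0.064     ] (np.float64(-78.2), np.float64(0.8))
bar1 [0.60077801 0.07629483 0.034     ] (np.float64(46.8), np.float64(45.3))
bar2 [ 0.63885913 -0.00621851  0.034     ] (np.float64(46.4), np.float64(-45.6))
```

Call:
arm_command --delta_pos '[[0,-0.8,0.9],[0,-0.8,0.9],[0,-0.8,0.9],[0,-0.8,0.9],[0,-0.8,0.9],[0,-0.8,0.9],[0,-0.8,0.9],[0,-0.8,0.9],[0,-0.8,0.9],[0,-0.8,0.9]]' --rotation '[[0,0,0],[0,0,0],[0,0,0],[0,0,0],[0,0,0],[0,0,0],[0,0,0],[0,0,0],[0,0,0],[0,0,0]]' --gripper 1

```text
clock: 1.1
position: [0.3592, 0.2977, 0.242]
tool_rot: [-2.036, 1.565, -2.276]
force: [0.3, 1.0, -0.4]
grip_width: -0.0003
```

Call:
arm_command --delta_pos '[[0,-0.8,0.9],[0,-0.8,0.9],[0,-0.8,0.9],[0,-0.8,0.9],[0,-0.8,0.9],[0,-0.8,0.9],[0,-0.8,0.9],[0,-0.8,0.9],[0,0,0],[0,0,0]]' --rotation '[[0,0,0],[0,0,0],[0,0,0],[0,0,0],[0,0,0],[0,0,0],[0,0,0],[0,0,0],[0,0,0],[0,0,0]]'

```text
clock: 2.1
position: [0.5294, 0.0437, 0.2413]
tool_rot: [-2.024, 1.563, -2.27]
force: [-0.4, 0.2, 0.2]
grip_width: -0.0001
```

```bash
python3 - <<'E'
from h import *
s=monitor.observe();print(np.round(rot(s['tool_rot']),4),s['qpos'])
print(toolmove(np.array([.585,.008,.055])-s['position']))
E
```

```text
[[-0.0052  0.2431  0.97  ]
 [-0.0061  0.97   -0.2431]
 [-1.     -0.0072 -0.0035]] [-0.33526168  0.38537464  0.18215658  1.85491198 -0.07946394  0.91473288
  1.2079847 ]
[ 6.20742525 -0.65749948  2.10802929]
```

Call:
arm_command --delta_pos '[[0.4,-0.2,0.6],[0.8,-0.2,0.6],[0.8,-0.2,0.5],[0.8,-0.1,0.4],[0.8,0,0],[0.8,0,0],[0.8,0,0],[0.8,0,0],[0.2,0,0],[0,0,0]]' --rotation '[[0,0,0],[0,0,0],[0,0,0],[0,0,0],[0,0,0],[0,0,0],[0,0,0],[0,0,0],[0,0,0],[0,0,0]]'

```text
clock: 3.1
position: [0.5839, 0.016, 0.0487]
tool_rot: [-2.572, 1.564, -2.806]
force: [0.5, -0.9, 0.3]
grip_width: 0.0
```

```bash
python3 - <<'E'
from h import *
s=monitor.observe();print(np.round(rot(s['tool_rot']),4),s['position'],s['force'])
print(toolmove(np.array([.585,.008,.041])-s['position']))
im=optics.grab_frame('wrist'); cv2.imwrite('pics/w1.png',im[:,:,::-1])
E
```

```text
[[-0.006   0.2323  0.9726]
 [-0.0021  0.9726 -0.2323]
 [-1.     -0.0035 -0.0054]] [0.58385779 0.01600391 0.0486511 ] [ 0.4918967  -0.93415146  0.31252655]
[ 0.25536383 -0.249771    0.10038754]
```

View pics/w1.png

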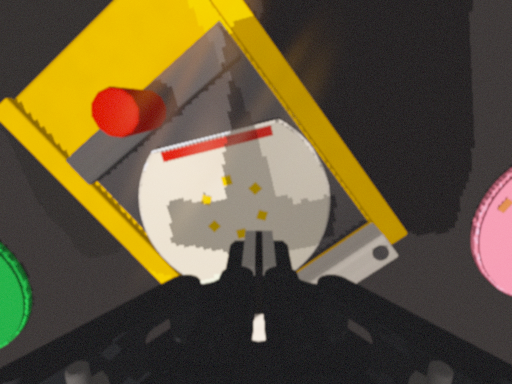

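The wrist view shows the shut tip above the board at about (258,235). The red flat runs from (160,150) to (280,121), and the ring of dots is centred near (235,208).

```bash
python3 - <<'E'
from h import *
p=optics.camera_params('wrist')
f1,f2=ray(p,(160,151),.024),ray(p,(281,121),.024)
d=f1-f2;n=np.array([-d[1],d[0]]);a=np.arctan2(*n[::-1]);print(f1,f2,np.linalg.norm(d),a, a+np.pi)
m=(f1+f2)/2
for s in(1,-1): print(m[:2]-s*n/np.linalg.norm(n)*.038)
E
```

```text
[ 0.52699808 -0.02051814  0.024     ] [0.52668145 0.04184648 0.024     ] 0.06236541476620487 0.005077015600218191 3.146669669190011
[0.48884026 0.01047124]
[0.56483928 0.0108571 ]
```

Call:
arm_command --delta_pos '[[0,-0.2,0.05],[0,-0.2,0.05],[0.15,0,0],[0.1,0,0],[0,0,0]]' --rotation '[[0,0,0],[0,0,0],[0,0,0],[0,0,0],[0,0,0]]'

```text
clock: 3.65
position: [0.586, 0.0026, 0.045]
tool_rot: [-1.516, 1.569, -1.751]
force: [-0.3, 0.5, -0.0]
grip_width: -0.0
```

Call:
arm_command --delta_pos '[[0.02,0,0],[0.02,0,0],[0.02,0,0],[0.02,0,0]]' --rotation '[[0,0,0],[0,0,0],[0,0,0],[0,0,0]]'

```text
clock: 4.05
position: [0.5861, 0.0029, 0.0425]
tool_rot: [-1.504, 1.569, -1.738]
force: [-0.1, -0.5, 0.2]
grip_width: -0.0004
```

Call:
arm_command --delta_pos '[[0.03,0,-0.02],[0.03,0.02,-0.02],[0.03,0,0],[0.02,0,0],[0.01,0,0],[0.01,0,0]]' --rotation '[[0,0,0],[0,0,0],[0,0,0],[0,0,0],[0,0,0],[0,0,0]]'

```text
clock: 4.65
position: [0.5867, 0.004, 0.0409]
tool_rot: [-0.009, 1.567, -0.243]
force: [-0.3, 0.5, 4.4]
grip_width: 0.0002
```

Call:
arm_command --delta_pos '[[0.01,0,0],[0.01,0,0]]' --rotation '[[0,0,0],[0,0,0]]'

```text
clock: 4.85
position: [0.5871, 0.0041, 0.0408]
tool_rot: [0.047, 1.566, -0.187]
force: [-0.1, -1.0, 7.0]
grip_width: -0.0001
```

Call:
arm_command --delta_pos '[[0.004,-0.069,-0.003],[0.004,-0.069,-0.003],[0.004,-0.069,-0.003],[0.004,-0.069,-0.003]]' --rotation '[[0.8,0,0],[0.8,0,0],[0.8,0,0],[0.8,0,0]]'

```text
clock: 5.25
position: [0.5846, -0.0022, 0.0409]
tool_rot: [0.734, 1.564, 0.155]
force: [-0.5, 2.8, 3.5]
grip_width: 0.0003
```

```bash
cat >> h.py <<'E'
O=np.array([.5775,.0155]);HY=.4365
def st(C=(.563,.0095)):
    s=monitor.observe();M=rot(s['tool_rot']);d=s['position'][:2]-np.array(C)
    h=R.from_euler('z',-HY).as_matrix()[:2,:2]@(s['position'][:2]-O)
    print('t',s['clock'],'F',np.round(s['force'],1),'z',round(s['position'][2],4),'holder',np.round(h*1e3,1),'r',round(np.hypot(*d)*1e3,1),'ang',round(np.arctan2(d[1],d[0]),3),'zaxis',round(np.arctan2(M[1,2],M[0,2]),3),'off_tool',np.round(M[:2,:].T@d*1e3,1),'down',np.round(M[:,0],3),'q7',round(s['qpos'][6],2))
E
python3 -c "
from h import *
st()"
```

```text
t 5.25 F [-0.5  2.8  3.5] z 0.0409 holder [ -1.1 -19. ] r 24.6 ang -0.497 zaxis -0.579 off_tool [ 0.1  2.  24.5] down [ 0.007  0.001 -1.   ] q7 1.13
```

Call:
arm_command --delta_pos '[[0.01,-0.085,-0.003],[0.01,-0.085,-0.003],[0.008,-0.085,-0.003],[0.008,-0.085,-0.003],[0.008,-0.085,-0.003]]' --rotation '[[0.7,0,0],[0.7,0,0],[0.7,0,0],[0.7,0,0],[0.7,0,0]]'

```text
clock: 5.75
position: [0.578, -0.0092, 0.0409]
tool_rot: [1.236, 1.558, 0.276]
force: [2.1, 1.1, 3.9]
grip_width: 0.0003
```

```bash
python3 -c "
from h import *
st()
im=optics.grab_frame('top')[172:262,225:305]
cv2.imwrite('pics/c2.png',cv2.resize(im[:,:,::-1],None,fx=6.5,fy=6.5,interpolation=cv2.INTER_CUBIC))
im=optics.grab_frame('wrist'); cv2.imwrite('pics/w2.png',im[:,:,::-1])"
```

```text
t 5.75 F [2.1 1.1 3.9] z 0.0409 holder [-10.  -22.6] r 24.0 ang -0.895 zaxis -0.96 off_tool [ 0.1  1.5 24. ] down [ 0.012  0.003 -1.   ] q7 0.88
```

View pics/w2.png

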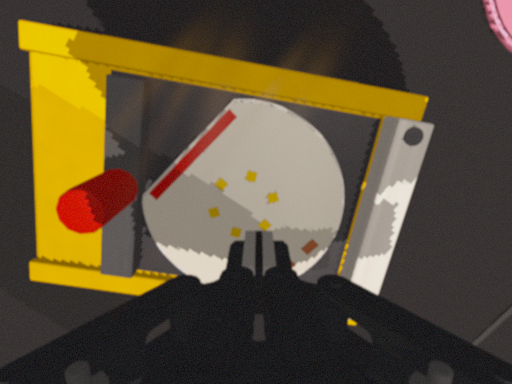

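The board turns with the tip, at least in part. The flat stripe now runs from (152,196) to (236,113).

```bash
cat >> h.py <<'E'
def flat(a,b):
    p=optics.camera_params('wrist');f1,f2=ray(p,a,.024),ray(p,b,.024);d=f1-f2
    n=np.array([-d[1],d[0]]);n/=np.hypot(*n);m=((f1+f2)/2)[:2]
    if n@(m-O)<0 and np.hypot(*(m-O))>.02: n=-n
    c=m-n*.038; h=R.from_euler('z',-HY).as_matrix()[:2,:2]
    print('len',np.hypot(*d[:2]),'ang rel holder',np.arctan2(n[1],n[0])-HY,'centre',c,'holder',h@(c-O)*1e3,'flat mid',h@(m-O)*1e3)
E
python3 -c "
from h import *
flat((150,194),(232,110))"
```

```text
len 0.05751017986518596 ang rel holder 2.5159237527938516 centre [0.56198163 0.00449416] holder [-18.7162595   -3.41319585] flat mid [-49.51797901  18.84110879]
```

Call:
arm_command --delta_pos '[[0.02,0,0],[0.02,0,0],[0.018,-0.04,0]]' --rotation '[[0,0,0],[0,0,0],[0.3,0,0]]'

```text
clock: 6.15
position: [0.5782, -0.0095, 0.0406]
tool_rot: [1.236, 1.556, 0.252]
force: [1.2, 3.1, 13.0]
grip_width: 0.0001
```

Call:
arm_command --delta_pos '[[0.018,-0.085,-0.003],[0.018,-0.085,-0.003],[0.018,-0.085,-0.003],[0.018,-0.085,-0.003]]' --rotation '[[0.7,0,0],[0.7,0,0],[0.7,0,0],[0.7,0,0]]'

```text
clock: 6.55
position: [0.5737, -0.0127, 0.0408]
tool_rot: [1.487, 1.546, 0.21]
force: [4.0, 0.6, 8.4]
grip_width: -0.0001
```

```bash
python3 -c "
from h import *
st()
im=optics.grab_frame('wrist'); cv2.imwrite('pics/w3.png',im[:,:,::-1])
hs=cv2.cvtColor(im,cv2.COLOR_RGB2HSV);m=((hs[...,0]<6)|(hs[...,0]>174))&(hs[...,1]>170)&(hs[...,2]>60)
n,l,stt,c=cv2.connectedComponentsWithStats(m.astype(np.uint8))
for i in range(1,n):
    if stt[i,4]>80:
        ys,xs=np.where(l==i);r=cv2.minAreaRect(np.c_[xs,ys].astype(np.float32));print(stt[i],np.round(cv2.boxPoints(r)).tolist())
"
```

```text
t 6.55 F [4.  0.6 8.4] z 0.0408 holder [-15.4 -23.9] r 24.6 ang -1.122 zaxis -1.277 off_tool [ 0.1  3.8 24.3] down [ 0.024  0.005 -1.   ] q7 0.67
[148 118  66  97 939] [[147.0, 210.0], [207.0, 117.0], [215.0, 122.0], [154.0, 215.0]]
[  59  209   77   70 3128] [[52.0, 258.0], [112.0, 198.0], [144.0, 229.0], [84.0, 288.0]]
```

```bash
cat >> h.py <<'E'
def stripe(im):
    hs=cv2.cvtColor(im,cv2.COLOR_RGB2HSV);m=((hs[...,0]<6)|(hs[...,0]>174))&(hs[...,1]>150)&(hs[...,2]>60)
    n,l,stt,c=cv2.connectedComponentsWithStats(m.astype(np.uint8))
    for i in range(1,n):
        if stt[i,4]>150:
            ys,xs=np.where(l==i);r=cv2.minAreaRect(np.c_[xs,ys].astype(np.float32));b=cv2.boxPoints(r)
            e=[b[1]-b[0],b[2]-b[1]];L=[np.hypot(*v) for v in e];k=int(np.argmax(L))
            if L[k]>4*L[1-k]:
                c0=b.mean(0);u=e[k]/2;print(np.round(c0-u),np.round(c0+u),'L',L);flat(c0-u,c0+u)
E
python3 -c "
from h import *
im=cv2.imread('pics/w3.png')[:,:,::-1].copy();stripe(im)
im=cv2.imread('pics/w2.png')[:,:,::-1].copy();print(0);stripe(im)"
```

```text
[150. 212.] [212. 119.] L [np.float32(112.08005), np.float32(9.28828)]
len 0.055967531789317834 ang rel holder 2.372685889657281 centre [0.5627308  0.00439492] holder [-18.07929414  -3.81985357] flat mid [-45.3888028   22.60344555]
0
[153. 196.] [232. 114.] L [np.float32(113.92488), np.float32(9.236326)]
len 0.055665102974787266 ang rel holder 2.2032306813191633 centre [0.56398219 0.00542249] holder [-16.51080541  -3.41768625] flat mid [-38.97298676  27.23276903]
```

Call:
arm_command --delta_pos '[[0.018,-0.12,-0.005],[0.018,-0.12,-0.005],[0.018,-0.12,-0.005],[0.018,-0.12,-0.005],[0.018,-0.12,-0.005]]' --rotation '[[0.7,0,-0.08],[0.7,0,-0.08],[0.7,0,-0.08],[0.7,0,-0.08],[0.7,0,-0.08]]'

```text
clock: 7.1
position: [0.5626, -0.0134, 0.0408]
tool_rot: [-1.765, 1.567, 2.868]
force: [5.8, 1.8, 6.3]
grip_width: 0.0004
```

```bash
python3 -c "
from h import *
st()
im=optics.grab_frame('wrist');stripe(im)"
```

```text
t 7.1 F [5.8 1.8 6.3] z 0.0408 holder [-25.7 -19.9] r 22.9 ang -1.587 zaxis -1.65 off_tool [-0.   1.5 22.9] down [-0.004  0.001 -1.   ] q7 0.39
[155. 209.] [218. 118.] L [np.float32(111.244125), np.float32(9.213388)]
len 0.0559455195324649 ang rel holder 1.9827484443713335 centre [0.55992324 0.00709464] holder [-19.48224616  -0.18631373] flat mid [-34.69740417  34.63464213]
```

Call:
arm_command --delta_pos '[[0.022,-0.12,-0.003],[0.022,-0.12,-0.003],[0.022,-0.12,-0.003],[0.022,-0.12,-0.003],[0.022,-0.12,-0.003],[0.022,-0.12,-0.003],[0.022,-0.12,-0.003]]' --rotation '[[0.8,0,-0.03],[0.8,0,-0.03],[0.8,0,-0.03],[0.8,0,-0.03],[0.8,0,-0.03],[0.8,0,-0.03],[0.8,0,-0.03]]'

```text
clock: 7.85
position: [0.5479, -0.0051, 0.0407]
tool_rot: [-1.745, 1.561, 2.289]
force: [2.8, -1.7, 10.6]
grip_width: -0.0002
```

```bash
python3 -c "
from h import *
st((.561,.0065))
im=optics.grab_frame('wrist');stripe(im)"
```

```text
t 7.85 F [ 2.8 -1.7 10.6] z 0.0407 holder [-35.5  -6.2] r 17.5 ang -2.416 zaxis -2.249 off_tool [-0.  -2.9 17.2] down [-0.006  0.007 -1.   ] q7 -0.05
[155. 228.] [194. 128.] L [np.float32(108.46578), np.float32(9.373988)]
len 0.05602187452829606 ang rel holder 1.5911740729924966 centre [0.5548647  0.01502861] holder [-20.71223507   9.14233791] flat mid [-21.48653584  47.13444838]
```

Call:
arm_command --delta_pos '[[-0.15,0,0],[-0.15,-0.1,-0.3],[0,-0.1,-0.5],[0,-0.1,-0.5],[0,0,-0.2],[0,0,0],[0,0,0]]' --rotation '[[0,0,0],[0,0,0],[0,0,0],[0,0,0],[0,0,0],[0,0,0],[0,0,0]]'

```text
clock: 8.6
position: [0.5705, 0.0418, 0.0493]
tool_rot: [-1.617, 1.559, 2.421]
force: [0.8, 1.0, 0.5]
grip_width: 0.0002
```

```bash
python3 -c "
from h import *
st((.557,.016))
im=optics.grab_frame('wrist');stripe(im);cv2.imwrite('pics/w4.png',im[:,:,::-1])"
```

```text
t 8.6 F [0.8 1.  0.5] z 0.0493 holder [ 4.8 26.8] r 29.1 ang 1.088 zaxis -2.245 off_tool [  0.1  -5.5 -28.5] down [-0.009  0.008 -1.   ] q7 -0.15
[197. 280.] [226. 223.] L [np.float32(64.84595), np.float32(7.602631)]
len 0.04001598573898724 ang rel holder 1.5716851519119932 centre [0.5611039  0.01745187] holder [-14.03355528   8.70063527] flat mid [-14.06733063  46.70062026]
```

View pics/w4.png

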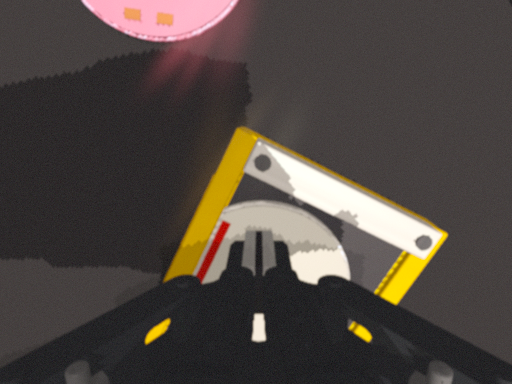

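Call:
arm_command --delta_pos '[[0,0,0.1],[0.1,0,0.1],[0.1,0,0],[0.02,0,0],[0.02,0,0],[0.02,0,0],[0.02,0,0]]' --rotation '[[0,0,0.06],[0,0,0.06],[0,0,0],[0,0,0],[0,0,0],[0,0,0],[0,0,0]]'

```text
clock: 9.35
position: [0.5659, 0.0346, 0.0406]
tool_rot: [1.798, 1.569, -0.45]
force: [-2.2, 0.8, 16.2]
grip_width: -0.0003
```

```bash
python3 -c "
from h import *
st((.554,.018))"
```

```text
t 9.35 F [-2.2  0.8 16.2] z 0.0406 holder [-2.4 22.2] r 20.4 ang 0.948 zaxis -2.248 off_tool [  0.   -1.1 -20.4] down [ 0.001 -0.001 -1.   ] q7 -0.13
```

Call:
arm_command --delta_pos '[[0.012,0.1,0],[0.016,0.12,0],[0.018,0.12,0.003],[0.02,0.12,0.003],[0.02,0.12,0.003],[0.02,0.12,0.003]]' --rotation '[[0.8,0,0],[0.8,0,0],[0.8,0,0],[0.8,0,0],[0.8,0,0],[0.8,0,0]]'

```text
clock: 9.95
position: [0.5806, 0.0205, 0.0406]
tool_rot: [-2.598, 1.563, 0.919]
force: [-2.4, 3.7, 13.4]
grip_width: -0.0005
```

```bash
python3 -c "
from h import *
st((.557,.013))
im=optics.grab_frame('wrist');stripe(im);cv2.imwrite('pics/w5.png',im[:,:,::-1])"
```

```text
t 9.95 F [-2.4  3.7 13.4] z 0.0406 holder [4.9 3.2] r 24.8 ang 0.309 zaxis -2.766 off_tool [  0.2   1.6 -24.7] down [ 0.005  0.006 -1.   ] q7 -0.52
[204. 231.] [204. 283.] L [np.float32(8.0), np.float32(52.0)]
len 0.03045431388279015 ang rel holder 1.4540273713708984 centre [0.57677578 0.00860667] holder [-3.57061134 -5.940813  ] flat mid [ 0.85653227 31.80041644]
```

View pics/w5.png

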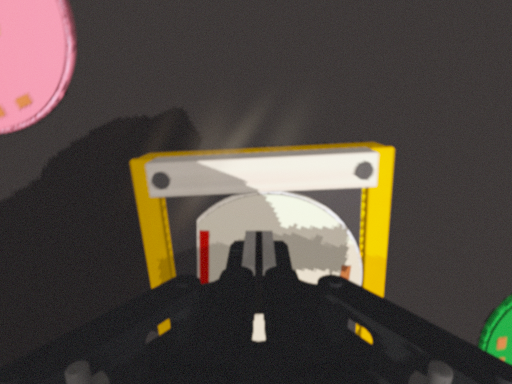

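The board slid to the right-hand (-y) rail. Its flat (x≈200, vertical stripe) still faces the +y side, at about 1.45 rad. It is now braced, so I'll continue the stroke.

Call:
arm_command --delta_pos '[[0.02,0.12,0.003],[0.02,0.12,0.003],[0.02,0.12,0.003],[0.02,0.12,0.003],[0.02,0.12,0.003],[0.02,0.12,0.003]]' --rotation '[[0.8,0,0],[0.8,0,0],[0.8,0,0],[0.8,0,0],[0.8,0,0],[0.8,0,0]]'

```text
clock: 10.6
position: [0.5868, 0.0065, 0.0406]
tool_rot: [-1.845, 1.549, 1.15]
force: [-1.7, 8.3, 14.3]
grip_width: -0.0001
```

```bash
python3 -c "
from h import *
st((.564,.007))
im=optics.grab_frame('wrist');stripe(im);cv2.imwrite('pics/w6.png',im[:,:,::-1])"
```

```text
t 10.6 F [-1.7  8.3 14.3] z 0.0406 holder [  4.6 -12.1] r 22.8 ang -0.021 zaxis 2.995 off_tool [  0.2  -2.9 -22.6] down [ 0.009  0.02  -1.   ] q7 -0.93
```

Call:
arm_command --delta_pos '[[-0.4,0,0],[-0.6,0,0],[-0.8,0,0.3],[-0.5,0,0.6],[0,0,0.6],[0,0,0.2],[0,0,0]]' --rotation '[[0,0,0.05],[0,0,0.1],[0,0,0.1],[0,0,0],[0,0,0],[0,0,0],[0,0,0]]'

```text
clock: 11.35
position: [0.5352, 0.0132, 0.115]
tool_rot: [2.396, 1.56, -0.897]
force: [0.6, 0.4, 0.1]
grip_width: 0.0003
```

```bash
python3 -c "
from h import *
st((.564,.007))
im=optics.grab_frame('wrist');stripe(im);cv2.imwrite('pics/w7.png',im[:,:,::-1])"
```

```text
t 11.35 F [0.6 0.4 0.1] z 0.115 holder [-39.3  15.8] r 29.5 ang 2.93 zaxis 2.99 off_tool [-0.2 -1.8 29.4] down [ 0.007 -0.008 -1.   ] q7 -0.99
[201. 139.] [225. 209.] L [np.float32(5.0596347), np.float32(73.99728)]
len 0.05489875093469446 ang rel holder 1.259784878916994 centre [0.56579464 0.00494193] holder [-15.07146772  -4.61943116] flat mid [-3.44264252 31.55750106]
```

View pics/w7.png

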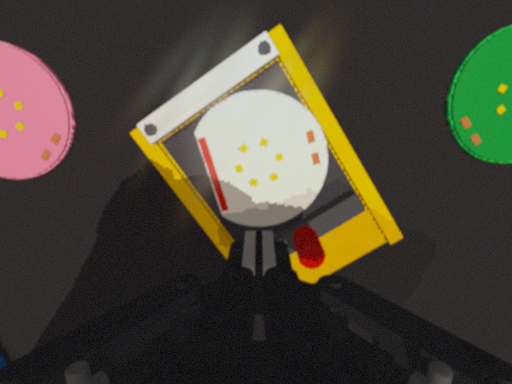

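Call:
arm_command --delta_pos '[[0,0,0],[0,0,0],[0,0,0],[0,0,0],[0,0,0],[0,0,0],[0,0,0],[0,0,0],[0,0,0]]' --rotation '[[-1,0,0],[-1,0,0],[-1,0,0],[-1,0,0],[-1,0,0],[-1,0,0],[-1,0,0],[-1,0,0],[0,0,0]]'

```text
clock: 12.3
position: [0.5422, 0.0106, 0.1139]
tool_rot: [1.422, 1.556, -1.0]
force: [0.1, 1.0, -0.5]
grip_width: 0.0001
```

```bash
python3 -c "
from h import *
st((.566,.0073));s=monitor.observe()
print(toolmove(np.array([.5818,-.0079,.046])-s['position']))"
```

```text
t 12.3 F [ 0.1  1.  -0.5] z 0.1139 holder [-34.1  10.4] r 24.0 ang 3.006 zaxis -2.422 off_tool [ -0.2 -18.1  15.8] down [ 0.008 -0.013 -1.   ] q7 -0.31
[ 2.28053853  1.29832705 -0.59265141]
```

Call:
arm_command --delta_pos '[[0,0.4,-0.2],[0,0.5,-0.2],[0.5,0.35,-0.15],[0.7,0,0],[0.6,0,0],[0.3,0,0],[0,0,0],[0,0,0]]' --rotation '[[0,0,-0.1],[0,0,-0.05],[0,0,0],[0,0,0],[0,0,0],[0,0,0],[0,0,0],[0,0,0]]'

```text
clock: 13.1
position: [0.5841, -0.0095, 0.0483]
tool_rot: [0.106, 1.568, -2.341]
force: [0.7, -0.8, -0.5]
grip_width: 0.0001
```

```bash
python3 -c "
from h import *
st((.566,.0073));s=monitor.observe()
print(toolmove(np.array([.5818,-.0079,.041])-s['position']))"
```

```text
t 13.1 F [ 0.7 -0.8 -0.5] z 0.0483 holder [ -4.6 -25.4] r 24.6 ang -0.747 zaxis -2.447 off_tool [-0.  24.4 -3.2] down [-0.002 -0.002 -1.   ] q7 -0.25
[ 0.24377525 -0.0882383   0.02448169]
```

Call:
arm_command --delta_pos '[[0.12,-0.05,0],[0.09,0,0],[0.02,0,0],[0.02,0,0],[0.02,0,0],[0.02,0,0]]' --rotation '[[0,0,0],[0,0,0],[0,0,0],[0,0,0],[0,0,0],[0,0,0]]'

```text
clock: 13.7
position: [0.5841, -0.0077, 0.0412]
tool_rot: [1.647, 1.569, -0.801]
force: [-0.2, -0.1, -0.0]
grip_width: -0.0001
```

Call:
arm_command --delta_pos '[[0.018,-0.003,0.1],[0.018,-0.003,0.12],[0.018,-0.003,0.12],[0.018,-0.003,0.12],[0.018,-0.003,0.12],[0.018,-0.003,0.12]]' --rotation '[[0.6,0,0],[0.7,0,0],[0.7,0,0],[0.7,0,0],[0.7,0,0],[0.7,0,0]]'

```text
clock: 14.3
position: [0.5703, -0.0164, 0.0409]
tool_rot: [3.007, 1.559, 0.116]
force: [3.5, 0.1, 4.1]
grip_width: 0.0002
```

```bash
python3 -c "
from h import *
st((.566,.0073));im=optics.grab_frame('wrist');stripe(im);cv2.imwrite('pics/w8.png',im[:,:,::-1])"
```

```text
t 14.3 F [3.5 0.1 4.1] z 0.0409 holder [-20.1 -25.9] r 24.1 ang -1.393 zaxis -2.891 off_tool [ 0.  24.   1.8] down [ 0.011  0.001 -1.   ] q7 -0.56
[134. 280.] [164. 186.] L [np.float32(98.41125), np.float32(8.966166)]
len 0.05610461072496958 ang rel holder 1.0067808706773356 centre [0.55758823 0.00270005] holder [-23.45621937  -3.18167803] flat mid [-3.14202653 28.93270456]
```

Call:
arm_command --delta_pos '[[0.025,-0.003,0.1],[0.025,-0.003,0.12],[0.025,-0.003,0.12],[0.024,-0.003,0.12],[0.024,-0.003,0.12],[0.024,-0.003,0.12]]' --rotation '[[0.6,0,0],[0.7,0,0],[0.7,0,0],[0.7,0,0],[0.7,0,0],[0.7,0,0]]'

```text
clock: 14.95
position: [0.5581, -0.0171, 0.0408]
tool_rot: [-2.904, 1.54, 0.041]
force: [6.5, 1.6, 7.5]
grip_width: 0.0002
```

```bash
python3 -c "
from h import *
st((.563,.006));im=optics.grab_frame('wrist');stripe(im);cv2.imwrite('pics/w9.png',im[:,:,::-1])"
```

```text
t 14.95 F [6.5 1.6 7.5] z 0.0408 holder [-31.3 -21.4] r 23.6 ang -1.778 zaxis 2.944 off_tool [-0.2 23.6  0.2] down [ 0.031  0.001 -1.   ] q7 -0.89
[135. 281.] [164. 186.] L [np.float32(98.74098), np.float32(9.038667)]
len 0.05606180746698523 ang rel holder 0.5711837833480485 centre [0.55540478 0.0061779 ] holder [-23.96460751   0.89316542] flat mid [ 8.00333245 21.43704077]
```

Call:
arm_command --delta_pos '[[0.024,-0.003,0.12],[0.024,-0.003,0.12],[0.024,-0.003,0.12],[0.024,-0.003,0.12],[0.024,-0.003,0.12],[0.024,-0.003,0.12]]' --rotation '[[0.7,-0.08,0],[0.7,-0.08,0],[0.7,-0.08,0],[0.7,-0.08,0],[0.7,-0.05,0],[0.7,-0.05,0]]'

```text
clock: 15.6
position: [0.5455, -0.0124, 0.0408]
tool_rot: [-1.39, 1.557, 1.093]
force: [3.7, -4.7, 6.3]
grip_width: -0.0004
```

```bash
python3 -c "
from h import *
st((.563,.006));im=optics.grab_frame('wrist');stripe(im);cv2.imwrite('pics/w10.png',im[:,:,::-1])"
```

```text
t 15.6 F [ 3.7 -4.7  6.3] z 0.0408 holder [-40.8 -11.8] r 25.4 ang -2.332 zaxis 2.482 off_tool [-0.3 25.3  2.6] down [ 0.006  0.012 -1.   ] q7 -1.29
[135. 274.] [166. 181.] L [np.float32(97.71438), np.float32(8.538164)]
len 0.05587179806177626 ang rel holder -3.0607880059068844 centre [0.62046006 0.04633663] holder [51.96879681  9.78305417] flat mid [14.09278776  6.71581797]
```

Call:
arm_command --delta_pos '[[-0.15,0,0],[-0.1,-0.25,0.03],[0,-0.3,0.03],[0,-0.2,0.02],[0,0,0],[0,0,0]]' --rotation '[[0,0,0.06],[0,0,0.06],[0,0,0],[0,0,0],[0,0,0],[0,0,0]]'

```text
clock: 16.25
position: [0.5584, 0.0098, 0.0486]
tool_rot: [-0.013, 1.567, 2.468]
force: [-0.4, -0.3, 0.3]
grip_width: -0.0003
```

```bash
python3 -c "
from h import *
st();s=monitor.observe();h=np.array([-20,3])@np.array([[.906,.4228],[-.4228,.906]])/1e3+O
print(toolmove(np.array([*h,.0415])-s['position']))
im=optics.grab_frame('wrist');stripe(im)"
```

```text
t 16.25 F [-0.4 -0.3  0.3] z 0.0486 holder [-19.7   3. ] r 4.6 ang 3.069 zaxis 2.481 off_tool [0.  2.6 3.9] down [-0.003  0.002 -1.   ] q7 -1.38
[0.23682392 0.00715401 0.0042462 ]
[184. 259.] [221. 169.] L [np.float32(97.15763), np.float32(8.210519)]
len 0.05576251817330024 ang rel holder -3.0864012295380485 centre [0.62152922 0.04425023] holder [52.05564826  7.44027557] flat mid [14.11350935  5.34406604]
```

Call:
arm_command --delta_pos '[[0.1,0,0],[0.1,0,0],[0.03,0,0],[0.02,0,0],[0.02,0,0],[0.02,0,0]]' --rotation '[[0,0,0],[0,0,0],[0,0,0],[0,0,0],[0,0,0],[0,0,0]]'

```text
clock: 16.9
position: [0.5589, 0.0085, 0.0406]
tool_rot: [-0.638, 1.568, 1.841]
force: [-2.1, 2.0, 14.5]
grip_width: 0.0003
```

Call:
arm_command --delta_pos '[[0.02,-0.04,-0.02],[0.02,-0.09,-0.045],[0.02,-0.09,-0.045],[0.02,-0.09,-0.045],[0.02,-0.09,-0.045],[0.02,-0.09,-0.045]]' --rotation '[[0.1,0,0],[0.1,0,0],[0.1,0,0],[0.1,0,0],[0.1,0,0],[0,0,0]]'

```text
clock: 17.5
position: [0.5735, 0.0125, 0.0406]
tool_rot: [-0.8, 1.567, 1.62]
force: [-8.8, 3.2, 19.9]
grip_width: -0.0
```

```bash
python3 -c "
from h import *
st()
im=optics.grab_frame('wrist');stripe(im)"
```

```text
t 17.5 F [-8.8  3.2 19.9] z 0.0406 holder [-4.9 -1. ] r 10.9 ang 0.283 zaxis 2.42 off_tool [ 0.  -9.2 -5.9] down [-0.     0.004 -1.   ] q7 -1.45
[179. 266.] [218. 173.] L [np.float32(101.076935), np.float32(8.538459)]
len 0.055656533683106815 ang rel holder -0.0037790026956686096 centre [0.57060758 0.01199614] holder [-7.7274922  -0.26141937] flat mid [30.27223646 -0.40502113]
```

Call:
arm_command --delta_pos '[[-0.005,-0.02,0.03],[0.005,-0.05,0.01]]' --rotation '[[0,0,0],[0,0,0]]'

```text
clock: 17.75
position: [0.5748, 0.0149, 0.041]
tool_rot: [-1.106, 1.567, 1.314]
force: [-0.3, -0.6, 1.4]
grip_width: 0.0004
```

Call:
arm_command --delta_pos '[[0.01,-0.07,-0.005],[0.01,-0.07,-0.005],[0.01,-0.07,-0.01]]' --rotation '[[0,0,0],[0,0,0],[0,0,0]]'

```text
clock: 18.05
position: [0.5776, 0.0171, 0.0406]
tool_rot: [0.04, 1.568, 2.458]
force: [-19.6, -7.7, 21.3]
grip_width: -0.0001
```

```bash
python3 -c "
from h import *
st()
im=optics.grab_frame('wrist');stripe(im)"
```

```text
t 18.05 F [-19.6  -7.7  21.3] z 0.0406 holder [0.8 1.4] r 16.5 ang 0.482 zaxis 2.418 off_tool [ -0.  -15.4  -5.9] down [-0.002  0.002 -1.   ] q7 -1.47
[182. 266.] [220. 173.] L [np.float32(101.225044), np.float32(8.811633)]
len 0.05561923222775273 ang rel holder -0.001147594250862305 centre [0.57347144 0.01517982] holder [-3.786193    1.41299556] flat mid [34.21378198  1.36938699]
```

Call:
arm_command --delta_pos '[[-0.01,0.01,0.005]]' --rotation '[[0,0,0]]'

```text
clock: 18.2
position: [0.5769, 0.0165, 0.041]
tool_rot: [0.327, 1.567, 2.745]
force: [0.7, 0.0, 1.8]
grip_width: 0.0001
```

Call:
arm_command --delta_pos '[[0.006,-0.012,-0.006],[0.006,-0.012,-0.006]]' --rotation '[[0,0,0],[0,0,0]]'

```text
clock: 18.4
position: [0.5775, 0.0165, 0.0407]
tool_rot: [0.446, 1.567, 2.863]
force: [-4.7, -1.1, 11.0]
grip_width: -0.0002
```

```bash
python3 -c "
from h import *
st()
im=optics.grab_frame('wrist');stripe(im);cv2.imwrite('pics/w11.png',im[:,:,::-1])"
```

```text
t 18.4 F [-4.7 -1.1 11. ] z 0.0407 holder [0.5 0.9] r 16.1 ang 0.449 zaxis 2.417 off_tool [ -0.  -14.9  -6.2] down [-0.003  0.001 -1.   ] q7 -1.47
[181. 266.] [219. 173.] L [np.float32(101.21648), np.float32(8.77248)]
len 0.05566586043116516 ang rel holder 0.0016479475468037519 centre [0.57374716 0.01470271] holder [-3.73803699  0.8640562 ] flat mid [34.26191141  0.92667817]
```

View pics/w11.png

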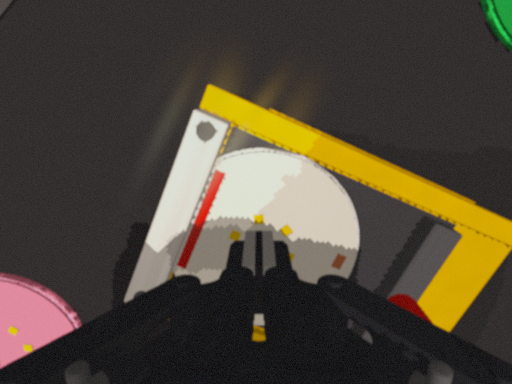

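The stripe at (181,266)–(219,173) lies parallel against the bar, at an angle of about 0.002 rad. I'll hold lightly, then lift.

Call:
arm_command --delta_pos '[[0.004,-0.008,-0.004],[0.003,-0.006,-0.003],[0,-0.003,-0.002],[-0.02,0,0],[-0.1,0,0],[-0.5,0,0],[-0.8,0,0],[-0.8,0,0],[0,0,0]]' --rotation '[[0,0,0],[0,0,0],[0,0,0],[0,0,0],[0,0,0],[0,0,0],[0,0,0],[0,0,0],[0,0,0]]'

```text
clock: 19.35
position: [0.5782, 0.0162, 0.112]
tool_rot: [0.654, 1.566, 3.07]
force: [0.8, -0.0, -0.3]
grip_width: -0.0001
```

```bash
python3 -c "
from h import *
st();s=monitor.observe()
im=optics.grab_frame('wrist');stripe(im);cv2.imwrite('pics/w12.png',im[:,:,::-1])
h=np.array([-115,0])@np.array([[.906,.4228],[-.4228,.906]])/1e3+O
print(h,toolmove(np.array([*h,.12])-s['position']))"
```

```text
t 19.35 F [ 0.8 -0.  -0.3] z 0.112 holder [0.9 0.4] r 16.6 ang 0.417 zaxis 2.416 off_tool [ -0.1 -15.1  -6.9] down [-0.005  0.    -1.   ] q7 -1.54
[204. 216.] [232. 151.] L [np.float32(70.38463), np.float32(5.3076944)]
len 0.053432348975559714 ang rel holder -0.0045756595869583805 centre [0.57321816 0.01475452] holder [-4.1955262   1.13464745] flat mid [33.804076  0.960773]
[ 25. 252.] [ 33. 307.] L [np.float32(7.071068), np.float32(56.285686)]
len 0.05110873826596924 ang rel holder 0.3186549625116202 centre [0.62278059 0.17192955] holder [107.16869634 122.61895174] flat mid [143.25568754 134.52395347]
[ 0.47331  -0.033122] [-0.24508212  3.55111415  1.52711394]
```

Call:
arm_command --delta_pos '[[0,0.6,0.25],[0,0.7,0.3],[0,0.7,0.3],[0,0.7,0.3],[0,0.6,0.25],[0,0,0]]' --rotation '[[0,0,0],[0,0,0],[0,0,0],[0,0,0],[0,0,0],[0,0,0]]'

```text
clock: 20.0
position: [0.4764, -0.0303, 0.1109]
tool_rot: [0.593, 1.563, 3.011]
force: [-0.1, 0.6, -0.7]
grip_width: 0.0001
```

Call:
arm_command --delta_pos '[[0,0,0],[0,0,0],[0,0,0],[0,0,0],[0,0,0],[0,0,0]]' --rotation '[[0.6,0,0],[0.9,0,0],[0.9,0,0],[0.9,0,0],[0.5,0,0],[0,0,0]]'

```text
clock: 20.6
position: [0.4783, -0.0285, 0.1105]
tool_rot: [0.85, 1.562, 2.857]
force: [0.1, -0.6, 0.5]
grip_width: 0.0001
```

```bash
python3 -c "
from h import *
st();s=monitor.observe()
im=optics.grab_frame('wrist');stripe(im);cv2.imwrite('pics/w13.png',im[:,:,::-1])
im=optics.grab_frame('top')[172:262,225:305];cv2.imwrite('pics/c13.png',cv2.resize(im[:,:,::-1],None,fx=6.5,fy=6.5,interpolation=cv2.INTER_CUBIC))
a=cv2.imread('pics/w12.png')[90:300,150:350];a=cv2.resize(a,None,fx=2.78,fy=2.78,interpolation=cv2.INTER_CUBIC)
cv2.imwrite('pics/m.png',a)
h=np.array([-115,0])@np.array([[.906,.4228],[-.4228,.906]])/1e3+O
print(toolmove(np.array([*h,.056])-s['position']))"
```

```text
t 20.6 F [ 0.1 -0.6  0.5] z 0.1105 holder [-108.5    2. ] r 92.9 ang -2.72 zaxis 2.006 off_tool [ 0.6 92.9  1.3] down [-0.008  0.002 -1.   ] q7 -1.69
[ 54. 163.] [ 68. 234.] L [np.float32(6.5070596), np.float32(72.94309)]
len 0.055247764935933676 ang rel holder 0.0016618794173128282 centre [0.57566772 0.01537748] holder [-1.71227776  0.66360454] flat mid [36.28766977  0.72675593]
[ 1.81744875  0.20392164 -0.07867778]
```

View pics/c13.png

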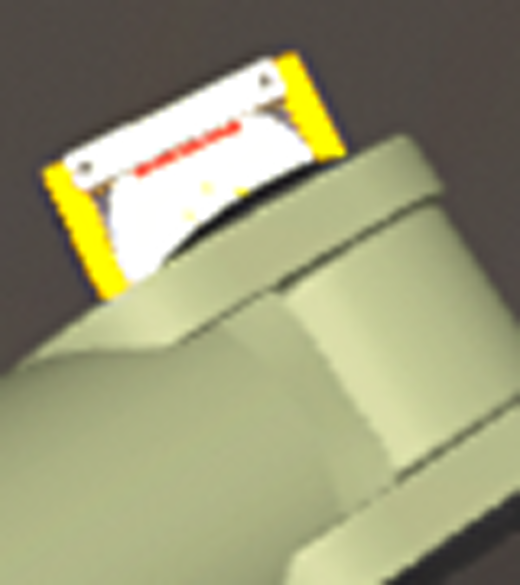

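The top view shows the stripe from (135,172) to (240,126), tight against the bar and parallel to it.

```bash
python3 - <<'E'
from h import *
p=optics.camera_params('top')
im=optics.grab_frame('top')
hs=cv2.cvtColor(im,cv2.COLOR_RGB2HSV);m=((hs[...,0]<8)|(hs[...,0]>172))&(hs[...,1]>90)
m[:172]=0;m[262:]=0;m[:,:225]=0;m[:,305:]=0
ys,xs=np.where(m);print(len(xs))
h=R.from_euler('z',-HY).as_matrix()[:2,:2]
P=np.array([h@(ray(p,(x,y),.024)[:2]-O) for x,y in zip(xs,ys)])*1e3
print(P.mean(0),P.min(0),P.max(0),np.polyfit(P[:,1],P[:,0],1))
# reference: initial frame
im=cv2.imread('pics/top0raw.png')[:,:,::-1].copy()
hs=cv2.cvtColor(im,cv2.COLOR_RGB2HSV);m=((hs[...,0]<8)|(hs[...,0]>172))&(hs[...,1]>90)
m[:172]=0;m[224:]=0;m[:,:225]=0;m[:,305:]=0
ys,xs=np.where(m);c=np.array([xs.mean(),ys.mean()]);b=np.array([(237.5)/6.5-.5+225,(248.5)/6.5-.5+172])
print(len(xs),np.linalg.norm(ray(p,c,.024)-ray(p,b,.024))*1e3)
E
```

```text
28
[35.43716075  0.27968824] [ 32.86382802 -25.26361322] [38.19537543 23.98640915] [3.22231035e-02 3.54281483e+01]
36 34.95411514854236
```

Call:
arm_command --delta_pos '[[0,0.12,-0.05],[0,0.12,-0.04],[0.4,0,0],[0.5,0,0],[0.5,0,0],[0.3,0,0],[0,0,0],[0,0,0]]' --rotation '[[0,0,0],[0,0,0],[0,0,0],[0,0,0],[0,0,0],[0,0,0],[0,0,0],[0,0,0]]'

```text
clock: 21.55
position: [0.4712, -0.0345, 0.0551]
tool_rot: [0.682, 1.562, 2.694]
force: [-0.2, 0.5, 0.3]
grip_width: 0.0005
```

```bash
python3 -c "
from h import *
st()"
```

```text
t 21.55 F [-0.2  0.5  0.3] z 0.0551 holder [-117.5   -0.4] r 101.8 ang -2.695 zaxis 2.012 off_tool [  0.6 101.8  -0.6] down [-0.008  0.004 -1.   ] q7 -1.6
```

Call:
arm_command --delta_pos '[[0,-0.04,0],[0,-0.04,0],[0,-0.04,0],[0,-0.04,0],[0,-0.04,0],[0,-0.04,0],[0,-0.04,0],[0,-0.04,0]]' --rotation '[[0,0,0],[0,0,0],[0,0,0],[0,0,0],[0,0,0],[0,0,0],[0,0,0],[0,0,0]]'

```text
clock: 22.35
position: [0.4811, -0.0298, 0.056]
tool_rot: [0.589, 1.563, 2.602]
force: [0.5, -0.2, 0.0]
grip_width: 0.0003
```

Call:
arm_command --delta_pos '[[0,-0.04,0],[0,-0.04,0],[0,-0.04,0],[0,-0.04,0],[0,-0.04,0],[0,-0.04,0]]' --rotation '[[0,0,0],[0,0,0],[0,0,0],[0,0,0],[0,0,0],[0,0,0]]'

```text
clock: 22.95
position: [0.4875, -0.0269, 0.0559]
tool_rot: [0.703, 1.562, 2.715]
force: [-2.6, -1.6, 1.1]
grip_width: 0.0001
```

```bash
python3 -c "
from h import *
st()"
```

```text
t 22.95 F [-2.6 -1.6  1.1] z 0.0559 holder [-99.5  -0.4] r 83.8 ang -2.693 zaxis 2.012 off_tool [ 0.5 83.8 -0.6] down [-0.008  0.004 -1.   ] q7 -1.64
```

Call:
arm_command --delta_pos '[[0,-0.04,0],[0,-0.04,0],[0,-0.04,0],[0,-0.04,0],[0,-0.04,0],[0,-0.04,0],[0,-0.04,0],[0,-0.04,0],[0,-0.04,0],[0,-0.04,0]]' --rotation '[[0,0,0],[0,0,0],[0,0,0],[0,0,0],[0,0,0],[0,0,0],[0,0,0],[0,0,0],[0,0,0],[0,0,0]]'

```text
clock: 23.95
position: [0.4988, -0.0216, 0.0558]
tool_rot: [0.771, 1.562, 2.783]
force: [-2.9, -1.6, 0.7]
grip_width: 0.0
```

```bash
python3 -c "
from h import *
st()
im=optics.grab_frame('wrist');stripe(im)"
```

```text
t 23.95 F [-2.9 -1.6  0.7] z 0.0558 holder [-87.   -0.4] r 71.3 ang -2.69 zaxis 2.012 off_tool [ 0.5 71.3 -0.7] down [-0.009  0.003 -1.   ] q7 -1.67
[ 31. 186.] [ 51. 278.] L [np.float32(8.955232), np.float32(93.67326)]
len 0.056307299217108746 ang rel holder -0.00252173158103447 centre [0.57598704 0.01588986] holder [-1.20627543  0.99293654] flat mid [36.79360375  0.89711084]
```

Call:
arm_command --delta_pos '[[0,-0.035,0],[0,-0.035,0],[0,-0.03,0],[0,-0.02,0],[0,-0.015,0]]' --rotation '[[0,0,0],[0,0,0],[0,0,0],[0,0,0],[0,0,0]]'

```text
clock: 24.5
position: [0.503, -0.0197, 0.0557]
tool_rot: [0.775, 1.562, 2.787]
force: [-2.5, -1.9, 0.8]
grip_width: -0.0002
```

Call:
arm_command --delta_pos '[[0,-0.015,0],[0,-0.012,0]]' --rotation '[[0,0,0],[0,0,0]]'

```text
clock: 24.7
position: [0.5038, -0.0193, 0.0557]
tool_rot: [0.779, 1.562, 2.791]
force: [-1.7, -0.8, 1.2]
grip_width: 0.0001
```

Call:
arm_command --delta_pos '[[0,-0.012,0],[0,-0.012,0]]' --rotation '[[0,0,0],[0,0,0]]'

```text
clock: 24.9
position: [0.5042, -0.0191, 0.0557]
tool_rot: [0.805, 1.561, 2.817]
force: [-5.4, -1.9, 2.3]
grip_width: -0.0
```

Call:
arm_command --delta_pos '[[0,-0.012,0],[0,-0.012,0]]' --rotation '[[0,0,0],[0,0,0]]'

```text
clock: 25.1
position: [0.5042, -0.0191, 0.0556]
tool_rot: [0.867, 1.56, 2.879]
force: [-4.9, -2.5, 2.0]
grip_width: -0.0
```

Call:
arm_command --delta_pos '[[0,-0.012,0],[0,-0.012,0]]' --rotation '[[0,0,0],[0,0,0]]'

```text
clock: 25.3
position: [0.5042, -0.0191, 0.0555]
tool_rot: [0.912, 1.559, 2.923]
force: [-5.3, -2.9, 2.4]
grip_width: -0.0004
```

Call:
arm_command --delta_pos '[[0,-0.02,0],[0,-0.022,0],[0,-0.022,0]]' --rotation '[[0,0,0],[0,0,0],[0,0,0]]'

```text
clock: 25.6
position: [0.5043, -0.019, 0.0553]
tool_rot: [1.01, 1.557, 3.02]
force: [-7.6, -3.0, 3.1]
grip_width: -0.0
```

Call:
arm_command --delta_pos '[[0,0.03,0],[0,0.15,0],[0,0.3,0],[-0.3,0.3,0],[-0.8,0,0],[-0.9,0.5,0],[-0.9,0.9,0],[0,0.9,0],[0,0,0]]' --rotation '[[0,0,0],[0,0,0],[0,0,0],[0,0,0],[0,0,0],[0,0,0],[0,0,0],[0,0,0],[0,0,0]]'

```text
clock: 26.5
position: [0.4155, -0.061, 0.1486]
tool_rot: [0.747, 1.557, 2.755]
force: [1.0, 0.2, 0.5]
grip_width: 0.0001
```

```bash
python3 -c "
from h import *
st()
im=optics.grab_frame('wrist');stripe(im);cv2.imwrite('pics/w14.png',im[:,:,::-1])
im=optics.grab_frame('top')[150:290,200:340];cv2.imwrite('pics/c14.png',cv2.resize(im[:,:,::-1],None,fx=4,fy=4,interpolation=cv2.INTER_CUBIC))"
```

```text
t 26.5 F [1.  0.2 0.5] z 0.1486 holder [-179.1   -0.9] r 163.5 ang -2.695 zaxis 2.008 off_tool [  1.5 163.4  -1.5] down [-0.012  0.005 -1.   ] q7 -1.64
[ -3. 163.] [ 11. 218.] L [np.float32(5.3357873), np.float32(57.480946)]
len 0.04979006830082754 ang rel holder -0.0015359939339151807 centre [0.57738248 0.01889684] holder [1.32957864 3.12802726] flat mid [39.32953381  3.06965952]
```

View pics/w14.png

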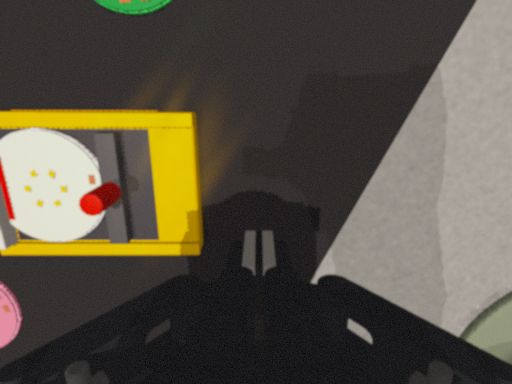

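The jaw block (x≈98–128) touches the board's round edge at about x≈104. The flat is at the bar on the left and the tool is clear.

```bash
python3 -c "
from workcell import bot
print(bot.job_done())"
```

```text
the job is handed in; nothing more can be done
None
```

The board is seated against the bar and the jaw is closed on it, but I pressed too hard on the board at one point, which may fail the run. While pushing the flat onto the bar, the wrist read about 20 N lateral and 21 N vertical, about 30 N in all. That reading was at t = 18.05 s, and I eased off in the next row. If it was all finger-on-board force, it broke both the 15 N guideline and the 25 N limit. Just before that, readings reached about 22 N.

**What I did:** I turned the board about 2.7 rad clockwise with the shut fingertip in several strokes, then slid it onto the bar. I held it lightly there, lifted off, pushed the jaw by its red post until it stopped, backed away and handed in at about 26.5 s.

**Last checks:**
- **Flat angle:** the wrist camera gave an angle under 0.005 rad to the bar before and after the jaw was closed. A coarser fit to 28 pixels of the top view gave about 0.03 rad, still inside the 0.04 limit.
- **Board position:** the top view put the board's centre within about 0.5 mm of seated, before the jaw was pushed. The wrist views of the stripe disagreed by a few millimetres (flat at 34 to 39 mm), so that gap rests on the top view and the firm stop against the bar.
- **Jaw:** it moved at about 3 N and stopped after about 19.5 mm of estimated travel. It held there up to about 8 N, and the last picture shows it touching the round edge.
- **Clear of the scene:** the tool was well away at the end, and the moves kept clear of the other items on the mat. I did not measure their positions again.

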